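Open the bench press with its lever

TASK

The glued chair rail in the bench press is ready to come out: push the bolt's knob all the way back, away from the heavy steel plate, then press the lever's wooden paddle down to its stop with the fingertips so that the plate lifts, and finish while still holding it down, so that I can draw the rail out. Only push and press: leave the lever resting in its cradle, keep hands and arm off the plate itself, and do not disturb the other things on the table.

Things in the scene. Friction and masses are not known exactly. Their poses are not given: they have to be found in the camera images.
- press: Bench press, fixed to the table: plywood base 260 x 380 x 18 mm with cradle, bolt and hinged steel plate. Origin at table level under the lever's pin, z up; +y points to the plate and its hinge, -y to the lever's paddle, the bolt is on the +x side; yaw -0.3 to 0.55 rad. Cradle: two slotted cheeks 82 mm high at x = +-18 mm; the pin lies in them 70 mm up.
- press_stop (a point): Top of the wooden stop post under the lever's long arm, 62 mm above the table, at x = 0, y = -85 mm of the press.
- plate: The heavy flap: bare steel plate 200 x 200 x 14 mm, 3.3 to 5.5 kg, lying level on a dark wooden chair rail, top 54 mm above the table, from y = 45 to 245 mm of the press. Origin on its hinge line at y = 250, z = 47 mm of the press; its -y edge swings up, and it falls shut by itself. Hand and arm must not touch it.
- plate_lip (a point): Middle of the plate's free (-y) edge, at its underside: x = 0, y = 45 mm, z = 40 mm of the press when shut; about 75 mm high when the lever is on its stop.
- bolt (a joint): How far the bolt is drawn back (to -y of the press), m: 0 shot, 0.040 fully back; starts at 0 to 0.008, stays where left (2.5 N friction). Steel rod 10 mm thick along y, 60 mm above the table at x = 62 mm of the press; at 0 its end reaches 22 mm over the plate's edge and holds it shut. Two guides, 26 mm wide, tops 69 mm above the table, at y = 14 and -74 mm of the press.
- bolt_knob (a point): Middle of the top face of the bolt's knob, an upright steel pin 15 mm thick which stands on the rod at x = 62 mm, y = -8 mm of the press minus the bolt's travel; its top is 102 mm above the table.
- lever: Cranked steel lever, 0.45 kg, loose: its cross pin (12 mm thick, 70 mm long) rests in the cradle's open slots. Origin mid-pin, 70 mm above the table; axes as the press's at rest. The long arm, 20 mm wide, rises 25 degrees to -y and ends in the paddle; the short nose (65 mm) goes down to +y under the plate's edge. It turns about its x axis: paddle down by about 0.45 rad, arm then level on the stop.
- paddle (a point): Middle of the top face of the wooden paddle, 38 mm wide (along x), 70 mm long along the arm, 14 mm thick, sloping up away from the pin by 25 degrees at rest. In the lever's frame x = 0, y = -183, z = 93 mm: 163 mm above the table at rest; on the stop about 75 mm, and 205 mm from the pin in y. Pressing it takes 5 to 12 N; the way is an arc about the pin.
- spool: Bystander: wooden thread spool, 44 mm diameter, 52 mm high, upright beside the lever. Origin under its centre.
- tack_tin: Bystander: closed tin, 64 mm diameter, 50 mm high, upright, on the other side of the lever. Origin under its centre.
- wax_block: Bystander: block of wax 60 x 40 x 22 mm lying on the press's base, on the -x side of the cradle. Origin under its centre.
- hammer: Bystander: hammer 270 mm long, lying at the right, towards the far side.
- shears: Bystander: fabric shears about 230 mm long, lying at the right of the table.
- chair_leg: Bystander: square wooden chair leg about 385 mm long, 42 mm thick at most, lying at the left of the table.
- clamp: Bystander: steel clamp, C-shaped, about 120 x 200 mm, lying flat at the right of the table.

How it is judged:
By the outcome, as a careful person would: the job done as asked, in the order asked, and still so for the second after the job is handed in, while the arm keeps its last pose, push and grip.
It also fails if it takes over 42 s, if anything falls off the work surface, if the arm or the gripper's body presses on something with over 40 N, if the wrist force passes 120 N, or if a joint passes its speed limit or range.

ROBOT

A 6-joint arm with a two-finger parallel gripper is mounted at the origin on the work surface. World frame = base frame: x ahead of the robot, y to its left, z up, the work surface at z = 0. Lengths are in m, angles in rad, forces in N, time in s.
With the tool pointing down it reaches from about 0.425 to 0.95 m from the base axis. Payload 3.5 kg.
Tool frame: the origin (TCP) lies between the finger pads; the fingertips stand 17 mm ahead of it and the grasp point (between the pads) lies 2 mm behind it (ctrl.tip_reach is the distance from the TCP to the fingertips, in m); z points along the fingers, y is the direction in which the jaws open and shut (so a half turn about z gives the same grasp; the last joint's range is limited). The gripper opens to 85 mm and grips with 20 to 120 N. Pads are 22 mm wide; open, the fingers measure 114 mm over their backs; the gripper's body (76 mm by 85 mm) begins 54 mm behind the grasp point. The pads swing forward as they close: fully open they stand 13 mm farther back than shut.
Start: joints at [1.014, 0.286, 1.577, -0, 1.279, -0.15], TCP at [0.267, 0.62, 0.248] pointing down, gripper open.
Joint ranges: [-2.77, 2.77], [-0.9, 2.22], [0.21, 2.48], [-1.53, 4.67], [0.24, 2.81], [-2.84, 2.84]. Speed limits (rad/s): [2.79, 2.79, 3.14, 3.14, 3.14, 3.14].

INTERFACE

Orientations are given as a unit quaternion [x, y, z, w].
In Python, from plant import monitor, imaging, workorder, ctrl gives the robot as it stands.
- The arm moves only by the tool send_rows, never from a script. Its argument "rows" is a list of rows, each a list of 4 numbers: the shift along the world's x, y, z normalised to -1 to 1, where 1 is 0.3 m, then the turn about the world's z normalised to -1 to 1, where 1 is 360 degrees. A call has 1 to 20 rows; each row is the pose to reach, as a shift and turn from the pose commanded when the call began, turning the shorter way round; what a row does not reach only later rows make up. A row lasts 1/8 s, in which the tool goes at most 62.5 mm and 10.7 degrees, less where a joint would pass 70% of its speed; a pose out of reach is approached as far as the arm can. A call with a number of a shift or a turn outside -1 to 1 is refused whole. A call with a gripper value outside its range is refused whole. "jaw" is the closure, from 0 (fully open) to 1 (shut), set as the call begins (left out, the last holds). The fingers move at their own pace and stop on an object; "newtons" is the grip in N (left out, the last holds). Time passes only in rows, so rows that repeat a pose let the fingers close. It gives the time, the measured TCP pose, the force and the opening at its end, in the units of the state.
- monitor.get_state(): the state, without advancing time (a new reading comes with each control period).
- imaging.read_camera(name): name is "scene" or "top" or "wrist"; returns the picture (384x512x3 uint8, red, green, blue); there is no depth.
- imaging.calibration(name): a dict with "intrinsics" (3x3 intrinsics, pixels), "dist_coeffs" ([k1, k2, p1, p2, k3] as OpenCV has them; the pictures are not rectified), "cam_to_world" (4x4, takes a point from camera to world coordinates). Camera axes: x right, y up, looking along -z (the intrinsics and any distortion apply to the point x, -y, -z); pixel columns grow to the right and rows downward; lengths in m; the calibration is good to about 2 mm. A picture is of the moment at which its call begins: read the wrist's pose just before it. calibration takes no time and is no camera call; for the wrist camera it gives the pose at the moment of the call.
- workorder.sign_off(): hands the job in, once; it reports no verdict.
The state is a dict: "time": time; "qpos": joint angles; "dq": joint speeds; "joint_efforts": joint torques, N m; "eef_pos": TCP position; "tcp_rot": TCP orientation; "contact_force": force on the tool from outside, world axes, zero at the start; "wrist_torque": the same for the moment, N m; "opening": opening from 0.0 (shut) to 1.0 (fully open).
Only numpy, scipy, OpenCV 4.12 (cv2) and the standard library are available. Lean on these libraries where they do the work, as an engineer would, in place of code of your own. Each camera call takes 0.05 s, during which the arm holds its last target.

## Working session

There is one attempt and no reset: what is moved stays moved. The work goes in short steps, Python scripts to look and compute and a tool call to move; the robot and the scene stay as the last step left them, time stands still between calls to the robot, and variables do not carry over. Pictures are saved under pics/ and viewed, and the job is handed in when it is done.

Besides the shell and the picture viewer there is one more tool, called after ">>>" as a command line: name --pt "numbers of a row" for each row, then --argument value for the rest. send_rows: Moves the arm, as the interface text tells. Scaled input: -1 to 1 covers 0.3 m each way for a shift and 360 degrees each way for a turn. Its arguments: {"type":"object","properties":{"rows":{"type":"array"},"jaw":{"type":"number"},"newtons":{"type":"number"}},"required":["rows"]}

```bash
ls; mkdir -p pics; python3 - <<'E'
from plant import monitor, imaging, workorder, ctrl
import cv2
print(monitor.get_state(), ctrl.tip_reach)
for n in ("scene","top","wrist"):
    im=imaging.read_camera(n); cv2.imwrite(f"pics/{n}0.png",im[:,:,::-1])
    c=imaging.calibration(n); print(n,c)
E
```

```text
pics
{'time': 0.0, 'qpos': array([ 1.01397990e+00,  2.87163565e-01,  1.57819404e+00,  1.41550325e-05,
        1.27858414e+00, -1.50021039e-01]), 'dq': array([ 0.00035623,  0.00044508, -0.00153641,  0.00076638,  0.00114986,
       -0.00132624]), 'joint_efforts': array([-1.27595551e-03, -4.05980086e+01, -2.92626822e+01, -2.15703244e-04,
        5.92502678e-03, -1.73026069e-05]), 'eef_pos': array([0.26672745, 0.61939032, 0.2469393 ]), 'tcp_rot': array([ 2.02000011e-01,  9.79384815e-01, -1.09960832e-03, -4.12875300e-04]), 'contact_force': array([ 1.01729499, -0.12316172,  0.36092883]), 'wrist_torque': array([0.00166451, 0.00605025, 0.02114816]), 'opening': 1.002928401576633} 0.017
scene {'intrinsics': array([[407.36679463,   0.        , 257.45633746],
       [  0.        , 407.36679463, 194.64087312],
       [  0.        ,   0.        ,   1.        ]]), 'dist_coeffs': array([-0.12524205,  0.        ,  0.        ,  0.        ,  0.        ]), 'cam_to_world': array([[-0.13941084, -0.58608931,  0.79816285,  1.41251361],
       [ 0.99022471, -0.07890482,  0.11501762,  0.16232624],
       [-0.
[... 459 characters left out ...]
99984159,  0.01716522, -0.00470696,  0.04055606],
       [-0.00346608,  0.0716167 ,  0.99742621,  1.2882176 ],
       [ 0.        ,  0.        ,  0.        ,  1.        ]])}
wrist {'intrinsics': array([[329.77315266,   0.        , 258.41072724],
       [  0.        , 329.77315266, 191.18079292],
       [  0.        ,   0.        ,   1.        ]]), 'dist_coeffs': array([-0.08269614,  0.        ,  0.        ,  0.        ,  0.        ]), 'cam_to_world': array([[ 0.39650437, -0.87315028, -0.28353638,  0.19341748],
       [ 0.9180305 ,  0.37642202,  0.12460523,  0.65173762],
       [-0.00206976, -0.30970156,  0.95083156,  0.37253036],
       [ 0.        ,  0.        ,  0.        ,  1.        ]])}
```

View pics/scene0.png

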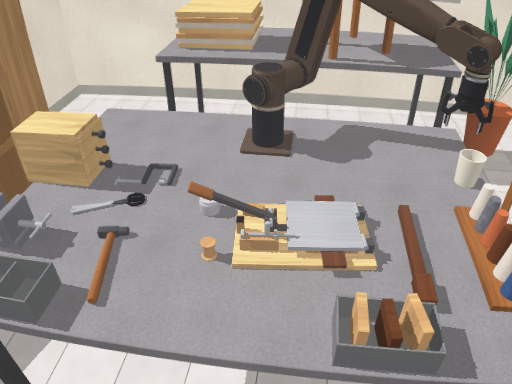

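View pics/top0.png

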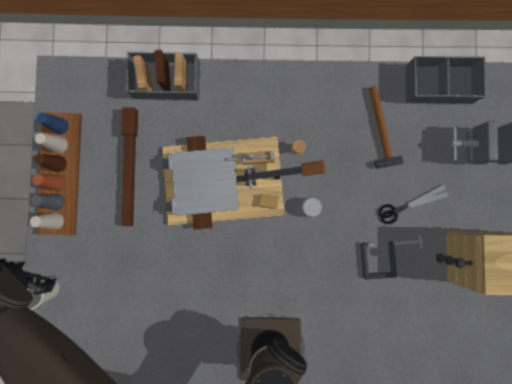

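View pics/wrist0.png

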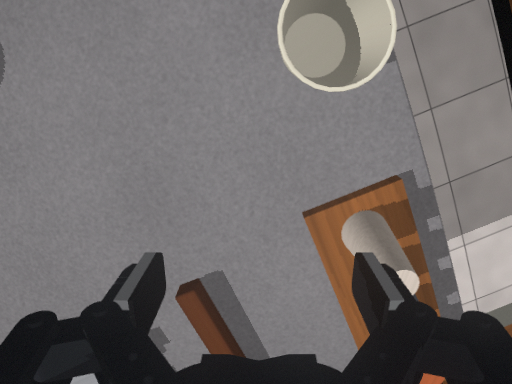

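```bash
python3 - <<'E'
import cv2
a=cv2.imread("pics/top0.png")[125:240,150:340]; cv2.imwrite("pics/topz.png",cv2.resize(a,None,fx=4,fy=4,interpolation=cv2.INTER_CUBIC))
a=cv2.imread("pics/scene0.png")[170:280,180:385]; cv2.imwrite("pics/scenez.png",cv2.resize(a,None,fx=3.9,fy=3.9,interpolation=cv2.INTER_CUBIC))
E
```

```text
(no output)
```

View pics/topz.png

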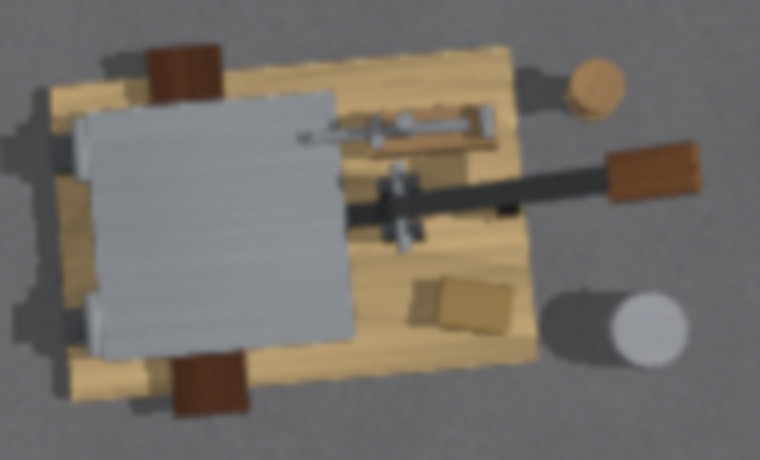

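View pics/scenez.png

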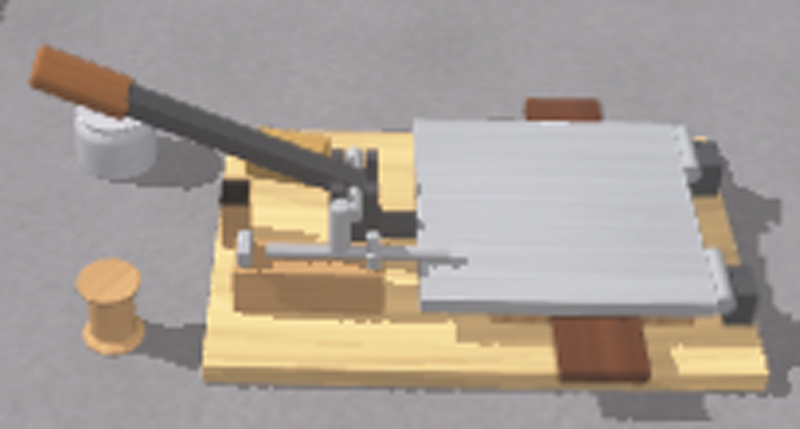

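```bash
cat > h.py <<'E'
import numpy as np, cv2
from plant import imaging
def ray(n,px,c=None):
    c=c or imaging.calibration(n)
    u=cv2.undistortPoints(np.array([[px]],float),c["intrinsics"],c["dist_coeffs"])[0,0]
    T=c["cam_to_world"]; return T[:3,3], T[:3,:3]@np.array([u[0],-u[1],-1.])
def onz(n,px,z,c=None):
    o,d=ray(n,px,c); return o+d*(z-o[2])/d[2]
def proj(n,P,c=None):
    c=c or imaging.calibration(n)
    T=np.linalg.inv(c["cam_to_world"]); p=T[:3,:3]@np.array(P,float)+T[:3,3]
    p=p*[1,-1,-1]
    return cv2.projectPoints(p.reshape(1,1,3),np.zeros(3),np.zeros(3),c["intrinsics"],c["dist_coeffs"])[0].ravel()
E
python3 - <<'E'
from h import *
T=lambda a,b:((a-1.5)/4+150,(b-1.5)/4+125)
S=lambda a,b:((a-1.5)/3.9+180,(b-1.5)/3.9+170)
def p(name,n,px,z): print(name,n,onz(n,px,z).round(4))
for nm,a,b,z in [("base -y+x",511,47,.018),("base -y-x",537,359,.018),("base +y+x",50,88,.018),("base +y-x",72,401,.018),
 ("plate -y+x",333,92,.054),("plate -y-x",353,340,.054),("plate+y-x",105,357,.054),("pin+x",397,168,.074),("pin-x",405,247,.074),("knob",404,122,.102),("paddle",655,172,.163),("spool",597,88,.052),("tin",650,330,.05),
 ("pad c1",606,152,.150),("pad c2",609,200,.150),("pad c3",697,143,.178),("pad c4",701,190,.178)]: p(nm,"top",T(a,b),z)
for nm,a,b,z in [("base -y+x",203,367,.018),("base +y+x",768,376,.018),("plate -y+x",422,303,.054),("plate -y-x",415,120,.054),("knob",342,203,.102),("paddle",82,80,.163),("spool",108,280,.052),("tin",113,120,.05),("stop",235,185,.062)]: p(nm,"scene",S(a,b),z)
E
```

```text
base -y+x top [ 0.6831 -0.0123  0.018 ]
base -y-x top [ 0.4274 -0.037   0.018 ]
base +y+x top [0.6425 0.3657 0.018 ]
base +y-x top [0.3871 0.339  0.018 ]
plate -y+x top [0.6371 0.1307 0.054 ]
plate -y-x top [0.4398 0.1106 0.054 ]
plate+y-x top [0.4231 0.3057 0.054 ]
pin+x top [0.5745 0.0778 0.074 ]
pin-x top [0.5127 0.0704 0.074 ]
knob top [0.6067 0.0723 0.102 ]
paddle top [ 0.5639 -0.1119  0.163 ]
spool top [ 0.6443 -0.0801  0.052 ]
tin top [ 0.4519 -0.1241  0.05  ]
pad c1 top [ 0.5797 -0.0776  0.15  ]
pad c2 top [ 0.5443 -0.0802  0.15  ]
pad c3 top [ 0.5834 -0.1397  0.178 ]
pad c4 top [ 0.5497 -0.1427  0.178 ]
base -y+x scene [ 0.6862 -0.011   0.018 ]
base +y+x scene [0.6461 0.3634 0.018 ]
plate -y+x scene [0.643 0.13  0.054]
plate -y-x scene [0.4427 0.1085 0.054 ]
knob scene [0.6046 0.0714 0.102 ]
paddle scene [ 0.5726 -0.1097  0.163 ]
spool scene [ 0.6474 -0.0825  0.052 ]
tin scene [ 0.4685 -0.1221  0.05  ]
stop scene [ 0.5477 -0.0123  0.062 ]
```

>>> send_rows --pt "0.56 -0.85 0 0.082" --pt "0.56 -0.85 0 0.082" --pt "0.56 -0.85 0 0.082" --pt "0.56 -0.85 0 0.082" --pt "0.56 -0.85 0 0.082" --pt "0.56 -0.85 0 0.082" --pt "0.56 -0.85 0 0.082" --jaw 1 --newtons 40

```text
time: 1.02
eef_pos: [0.4349, 0.3649, 0.2481]
tcp_rot: [-0.054, 0.999, 0.0, -0.0]
contact_force: [-0.1, 0.8, -0.5]
opening: -0.003
```

>>> send_rows --pt "0.56 -0.85 0 0" --pt "0.56 -0.85 0 0" --pt "0.56 -0.85 0 0" --pt "0.56 -0.85 0 0" --pt "0.56 -0.85 0 0" --pt "0.56 -0.85 0 0" --pt "0.56 -0.85 0 0"

```text
time: 1.9
eef_pos: [0.6026, 0.1115, 0.2479]
tcp_rot: [-0.055, 0.998, 0.0, -0.001]
contact_force: [0.1, 0.9, -0.1]
opening: -0.001
```

```bash
python3 - <<'E'
from h import *
from plant import monitor,ctrl
from scipy.spatial.transform import Rotation as R
s=monitor.get_state(); print(s["time"],s["eef_pos"],s["opening"],s["contact_force"],ctrl.tip_reach,s["qpos"]); print(R.from_quat(s["tcp_rot"]).as_matrix().round(3))
for n in("wrist","top","scene"):
    im=imaging.read_camera(n); cv2.imwrite(f"pics/{n}1.png",im[:,:,::-1])
# projections of press features in wrist
O=np.array([.5445,.0748,0]);c,q=np.cos(.107),np.sin(.107)
M=np.array([[c,-q,0],[q,c,0],[0,0,1]])
for nm,P in dict(knob=(.062,-.008,.102),lipR=(.1,.045,.054),lipL=(-.1,.045,.054),pin=(0,0,.076),paddle=(0,-.183,.163)).items():
    print(nm,proj("wrist",O+M@np.array(P)).round(1))
E
```

```text
1.9 [0.60258342 0.11145989 0.24785887] -0.0008261420165760698 [ 0.11733606  0.88930816 -0.10095141] 0.017 [ 1.72562512e-02  1.52090840e-01  1.73569747e+00  6.58852021e-04
  1.25490259e+00 -1.66366703e+00]
[[-0.994 -0.11  -0.001]
 [-0.11   0.994  0.001]
 [ 0.001  0.001 -1.   ]]
knob [212.8 182.3]
lipR [271.6 204.5]
lipL [274.8 -10.6]
pin [223.2 106.5]
paddle [-52.5 121.1]
```

View pics/wrist1.png

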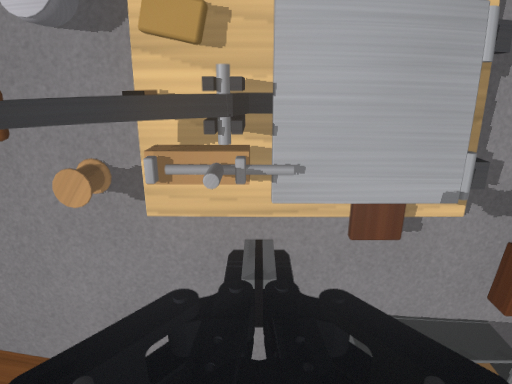

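View pics/scene1.png

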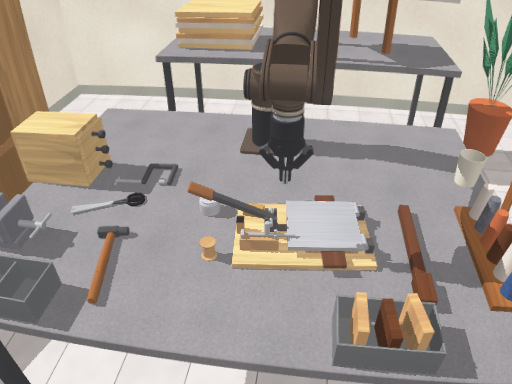

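>>> send_rows --pt "0 -0.01 -0.3 0" --pt "0 -0.02 -0.48 0" --pt "0 -0.02 -0.48 0" --pt "0 -0.02 -0.48 0"

```text
time: 2.55
eef_pos: [0.6024, 0.1047, 0.1038]
tcp_rot: [-0.055, 0.999, 0.0, -0.001]
contact_force: [0.4, 0.3, -0.1]
opening: -0.003
```

```bash
python3 - <<'E'
from h import *
for n in("wrist","scene"):
    im=imaging.read_camera(n)[:,:,::-1]
    if n=="scene": im=cv2.resize(im[130:290,180:390],None,fx=3.8,fy=3.7,interpolation=cv2.INTER_CUBIC)
    cv2.imwrite(f"pics/{n}2.png",im)
E
```

```text
(no output)
```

View pics/wrist2.png

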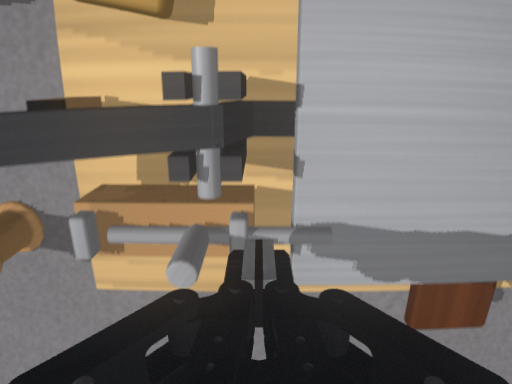

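View pics/scene2.png

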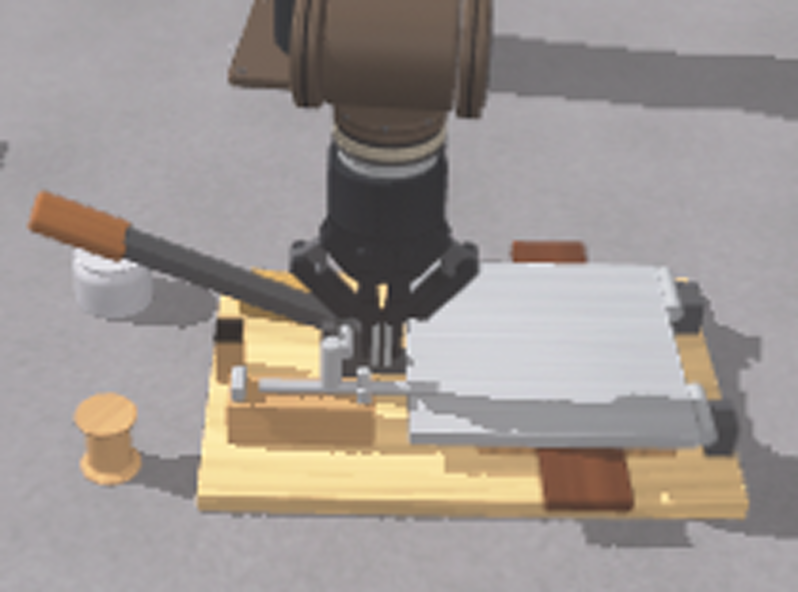

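```bash
python3 - <<'E'
from h import *
from plant import monitor
e=monitor.get_state()["eef_pos"]
f=lambda p:((p-[180,130])*[3.8,3.7]).round()
tip=e-[0,0,.017]
for nm,P in dict(tip=tip,knob=[.6071,.0724,.102]).items(): print(nm,P,proj("wrist",P).round(),f(proj("scene",P)))
for d in (-.03,-.02,-.0145,.0145,.02): print(d,f(proj("scene",tip+[-.1068*d+.011,.994*d,0])),proj("wrist",tip+[-.1068*d,.994*d,0]))
E
```

```text
tip [0.60497674 0.10440994 0.09032775] [257. 257.] [379. 356.]
knob [0.6071, 0.0724, 0.102] [187. 266.] [333. 342.]
-0.03 [334. 366.] [196.00416389 256.26248401]
-0.02 [348. 366.] [216.40784526 256.39514688]
-0.0145 [356. 366.] [227.66724496 256.45011623]
0.0145 [399. 367.] [287.17757861 256.52839505]
0.02 [407. 367.] [298.44059372 256.50305523]
```

>>> send_rows --pt "0.002 -0.02 0 0" --pt "0.004 -0.04 0 0" --pt "0.006 -0.06 0 0" --pt "0.008 -0.08 0 0" --pt "0.01 -0.1 0 0" --pt "0.012 -0.12 0 0" --pt "0.014 -0.133 0 0" --pt "0.014 -0.133 0 0"

```text
time: 3.65
eef_pos: [0.607, 0.0633, 0.104]
tcp_rot: [-0.054, 0.999, -0.0, -0.0]
contact_force: [-0.3, 0.2, 1.1]
opening: 0.005
```

```bash
python3 - <<'E'
from h import *
for n in("wrist","scene"):
    im=imaging.read_camera(n)[:,:,::-1]
    if n=="scene": im=cv2.resize(im[130:290,180:390],None,fx=3.8,fy=3.7,interpolation=cv2.INTER_CUBIC)
    cv2.imwrite(f"pics/{n}3.png",im)
E
```

```text
(no output)
```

View pics/wrist3.png

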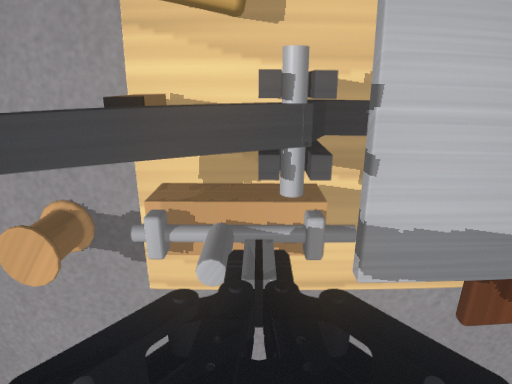

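View pics/scene3.png

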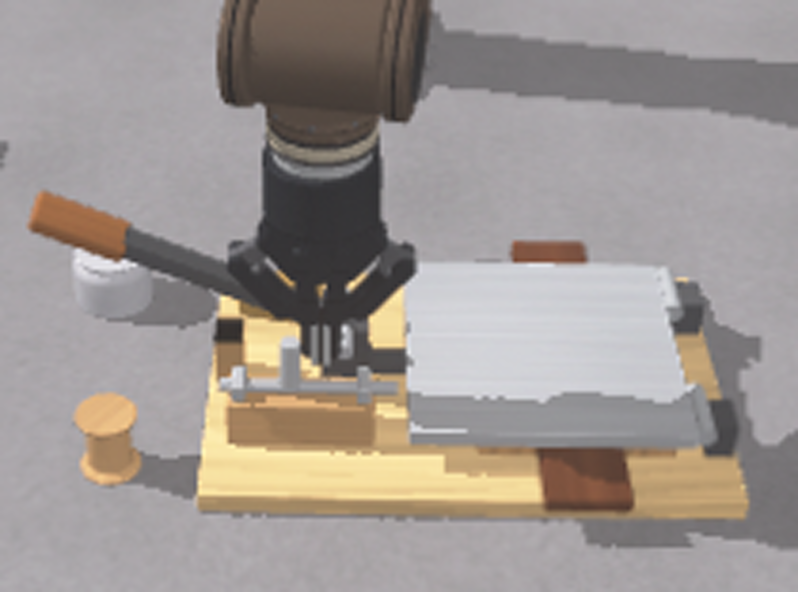

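```bash
cat >> h.py <<'E'
O=np.array([.5445,.0748,0]);_c,_q=np.cos(.107),np.sin(.107)
M=np.array([[_c,-_q,0],[_q,_c,0],[0,0,1]])
def press(P): return M.T@(np.array(P)-O)
E
python3 - <<'E'
from h import *
from plant import monitor
e=monitor.get_state()["eef_pos"]; print(press(e))
print(press(onz("wrist",(212,267),.102)), press(onz("scene",(289/3.8+180,342/3.7+130),.102)))
for t in (.025,.03,.035,.04): print(t,proj("wrist",O+M@np.array([.062,-.008-t,.102])).round(1))
E
```

```text
[ 0.06070413 -0.01790776  0.10368544]
[ 0.05734385 -0.03789474  0.102     ] [ 0.06325851 -0.03895555  0.102     ]
0.025 [223.5 276.2]
0.03 [212.3 276.1]
0.035 [201.1 276. ]
0.04 [190.  275.9]
```

>>> send_rows --pt "0.001 -0.012 0 0" --pt "0.002 -0.024 0 0" --pt "0.003 -0.033 0 0" --pt "0.003 -0.033 0 0"

```text
time: 4.25
eef_pos: [0.6078, 0.0539, 0.1039]
tcp_rot: [-0.054, 0.999, -0.0, -0.0]
contact_force: [-1.6, 2.2, -0.6]
opening: 0.001
```

>>> send_rows --pt "0.001 -0.006 0 0" --pt "0.001 -0.006 0 0"

```text
time: 4.5
eef_pos: [0.608, 0.0527, 0.1039]
tcp_rot: [-0.054, 0.999, 0.0, -0.001]
contact_force: [-0.2, 3.3, -1.9]
opening: 0.004
```

```bash
python3 - <<'E'
from h import *
from plant import monitor
s=monitor.get_state(); print(press(s["eef_pos"]),s["contact_force"])
for n in("wrist","scene"):
    im=imaging.read_camera(n)[:,:,::-1]
    if n=="scene": im=cv2.resize(im[130:290,180:390],None,fx=3.8,fy=3.7,interpolation=cv2.INTER_CUBIC)
    cv2.imwrite(f"pics/{n}4.png",im)
E
```

```text
[ 0.06074014 -0.02873564  0.10394288] [-0.19447822  3.30349754 -1.8905511 ]
```

View pics/wrist4.png

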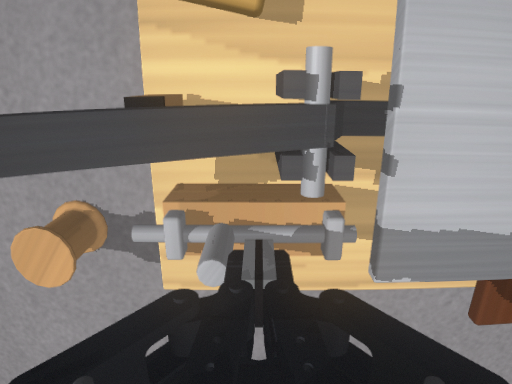

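>>> send_rows --pt "0.001 -0.005 0 0" --pt "0.001 -0.01 0 0" --pt "0.001 -0.01 0 0"

```text
time: 4.97
eef_pos: [0.608, 0.0521, 0.104]
tcp_rot: [-0.054, 0.999, 0.003, -0.001]
contact_force: [-1.5, 11.8, -1.6]
opening: 0.001
```

>>> send_rows --pt "0.001 -0.005 0 0" --pt "0.001 -0.01 0 0" --pt "0.001 -0.01 0 0"

```text
time: 5.35
eef_pos: [0.608, 0.0516, 0.104]
tcp_rot: [-0.053, 0.999, 0.005, -0.001]
contact_force: [-2.0, 18.4, -0.3]
opening: 0.001
```

>>> send_rows --pt "0 0.03 0 0" --pt "0 0.05 0 0" --pt "0 0.05 0.2 0" --pt "0 0.05 0.4 0" --pt "0 0.05 0.53 0" --pt "0 0.05 0.53 0" --pt "-0.05 -0.15 0.53 0" --pt "-0.1 -0.35 0.53 0" --pt "-0.15 -0.51 0.53 0" --pt "-0.15 -0.51 0.53 0" --pt "-0.15 -0.51 0.53 0"

```text
time: 6.72
eef_pos: [0.5637, -0.1068, 0.2622]
tcp_rot: [-0.054, 0.999, 0.0, -0.001]
contact_force: [-0.2, 0.8, -0.1]
opening: 0.007
```

```bash
python3 - <<'E'
from h import *
from plant import monitor
s=monitor.get_state(); print(s["time"],press(s["eef_pos"]),s["contact_force"])
c=imaging.calibration("wrist")
for n in("wrist","scene","top"):
    im=imaging.read_camera(n)[:,:,::-1]
    if n=="scene": im=cv2.resize(im[130:290,180:390],None,fx=3.8,fy=3.7,interpolation=cv2.INTER_CUBIC)
    if n=="top": im=cv2.resize(im[125:240,150:340],None,fx=4,fy=4,interpolation=cv2.INTER_CUBIC)
    cv2.imwrite(f"pics/{n}5.png",im)
for nm,P in dict(knob=(.062,-.048,.102),knob35=(.062,-.043,.102),paddle=(0,-.183,.163)).items():
    print(nm,proj("wrist",O+M@np.array(P),c).round(1))
E
```

```text
6.725 [-0.00032768 -0.18263366  0.26218508] [-0.18196163  0.8146418  -0.07515028]
knob [396.2 239.4]
knob35 [401.1 239.3]
paddle [257.1 200.7]
```

View pics/wrist5.png

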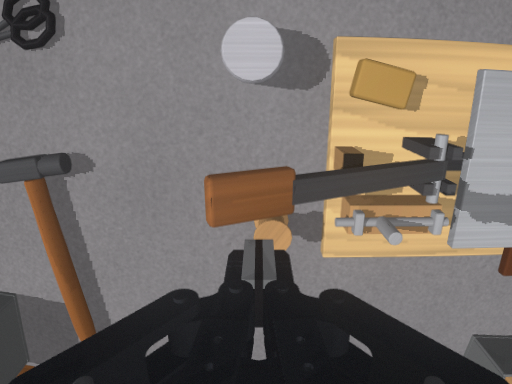

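View pics/scene5.png

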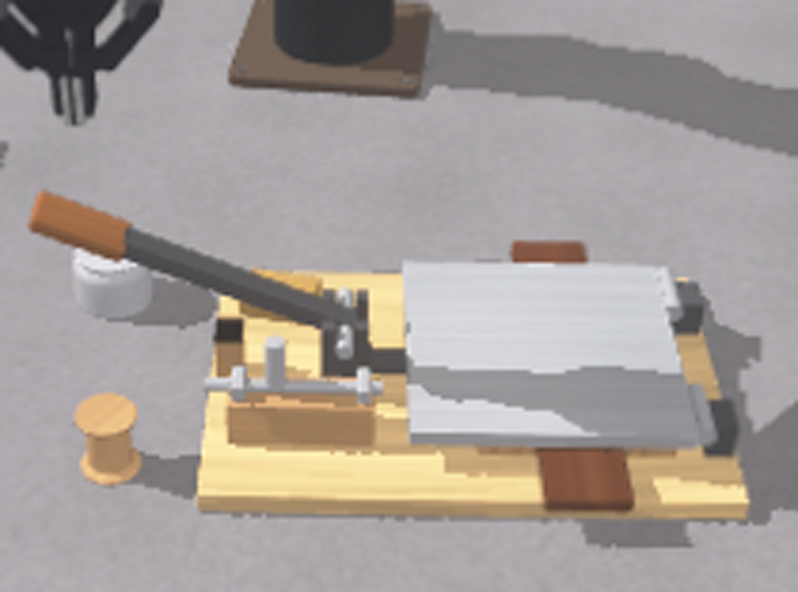

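View pics/top5.png

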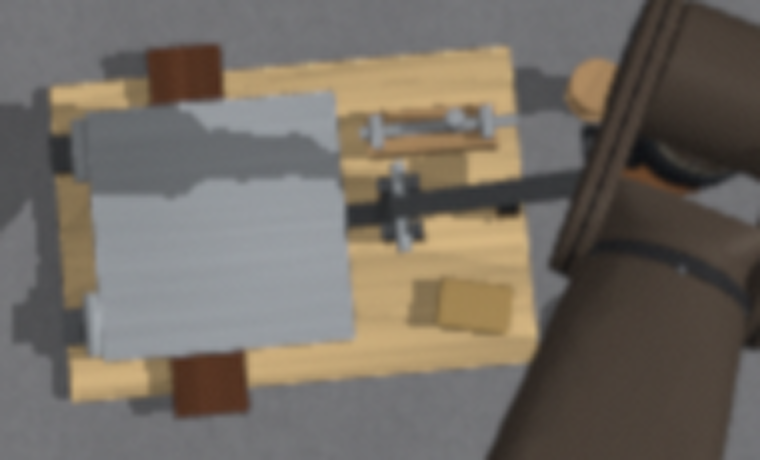

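```bash
python3 - <<'E'
import cv2
im=cv2.imread("pics/wrist5.png")[140:260,190:350]; cv2.imwrite("pics/w5z.png",cv2.resize(im,None,fx=5,fy=5,interpolation=cv2.INTER_CUBIC))
from h import *
# paddle top corners predicted at rest
a=np.deg2rad(25)
for dx in(-.019,.019):
  for t in(-.035,.035):
    P=O+M@np.array([dx,-.183-t*np.cos(a),.163+t*np.sin(a)]); print(dx,t,((proj("wrist",P)-[190,140])*5).round(), P.round(4))
E
```

```text
-0.019 -0.035 [540. 145.] [ 0.5418 -0.0776  0.1482]
-0.019 0.035 [ 88. 199.] [ 0.5485 -0.1407  0.1778]
0.019 -0.035 [531. 380.] [ 0.5795 -0.0736  0.1482]
0.019 0.035 [101. 460.] [ 0.5863 -0.1367  0.1778]
```

View pics/w5z.png

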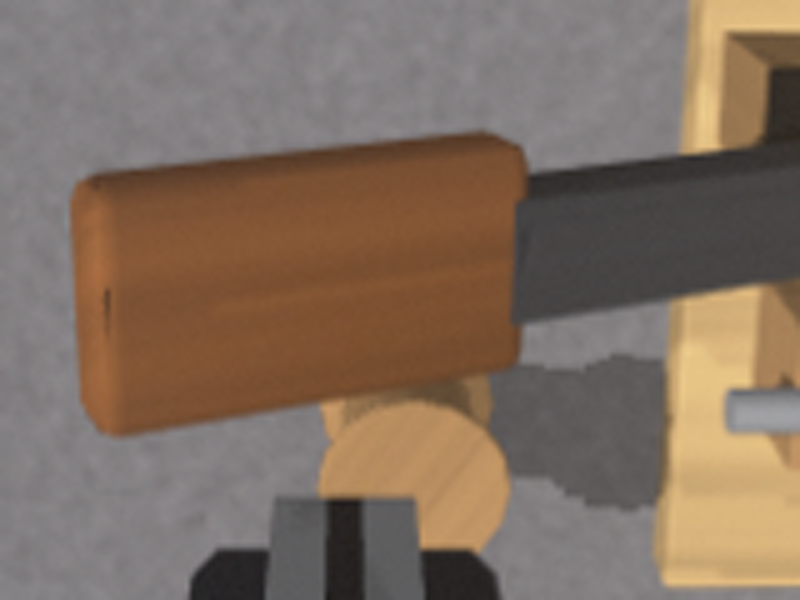

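>>> send_rows --pt "-0.003 0 -0.15 0" --pt "-0.003 0 -0.22 0" --pt "-0.003 0 -0.258 0" --pt "-0.002 -0.014 -0.288 0" --pt "0 -0.027 -0.317 0" --pt "0.001 -0.036 -0.347 0" --pt "0.002 -0.045 -0.377 0" --pt "0.002 -0.045 -0.377 0"

```text
time: 7.88
eef_pos: [0.5665, -0.1199, 0.1535]
tcp_rot: [-0.054, 0.999, 0.0, 0.002]
contact_force: [-2.7, 4.7, 8.7]
opening: -0.006
```

```bash
python3 - <<'E'
from h import *
from plant import monitor
s=monitor.get_state(); print(s["time"],press(s["eef_pos"]),s["contact_force"])
for n in("wrist","scene"):
    im=imaging.read_camera(n)[:,:,::-1]
    if n=="scene": im=cv2.resize(im[130:290,180:390],None,fx=3.8,fy=3.7,interpolation=cv2.INTER_CUBIC)
    cv2.imwrite(f"pics/{n}6.png",im)
E
```

```text
7.875 [ 0.00109345 -0.19595932  0.1534678 ] [-2.72995494  4.67936594  8.72958341]
```

View pics/wrist6.png

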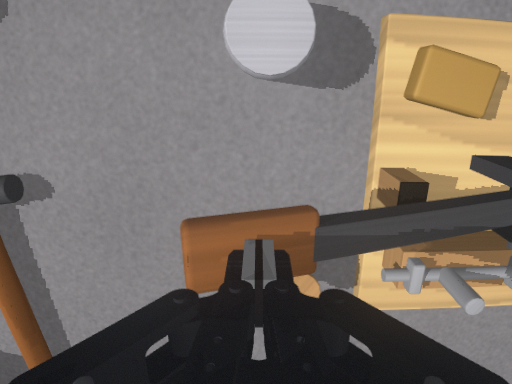

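View pics/scene6.png

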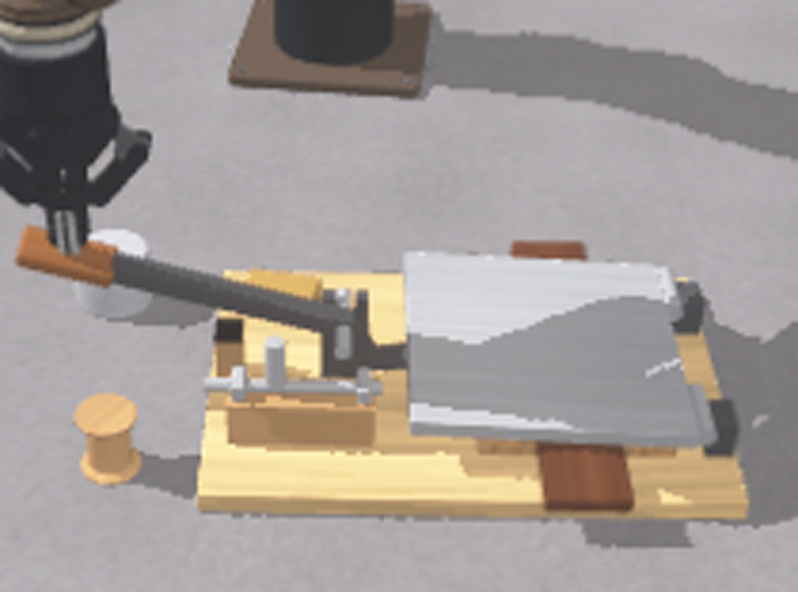

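>>> send_rows --pt "0.001 -0.008 -0.03 0" --pt "0.001 -0.015 -0.06 0" --pt "0.002 -0.02 -0.09 0" --pt "0.002 -0.025 -0.122 0" --pt "0.003 -0.028 -0.153 0" --pt "0.003 -0.03 -0.184 0" --pt "0.003 -0.03 -0.184 0" --pt "0.003 -0.03 -0.184 0"

```text
time: 8.98
eef_pos: [0.5679, -0.1302, 0.0989]
tcp_rot: [-0.055, 0.999, -0.001, 0.002]
contact_force: [-2.8, 0.8, 9.7]
opening: 0.002
```

```bash
python3 - <<'E'
from h import *
from plant import monitor
s=monitor.get_state(); print(s["time"],press(s["eef_pos"]),s["contact_force"])
for n in("wrist","scene"):
    im=imaging.read_camera(n)[:,:,::-1]
    if n=="scene": im=cv2.resize(im[130:290,180:390],None,fx=3.8,fy=3.7,interpolation=cv2.INTER_CUBIC)
    cv2.imwrite(f"pics/{n}7.png",im)
E
```

```text
8.975 [ 0.00140721 -0.20632009  0.09892495] [-2.80148989  0.83048887  9.67204136]
```

View pics/wrist7.png

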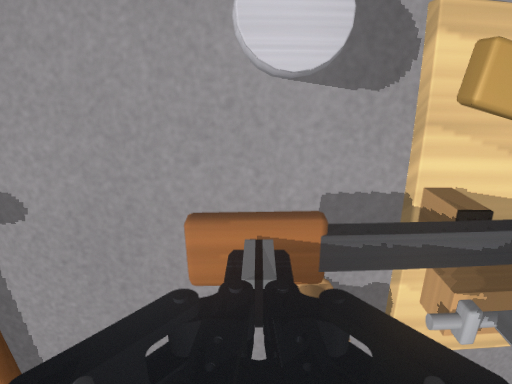

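View pics/scene7.png

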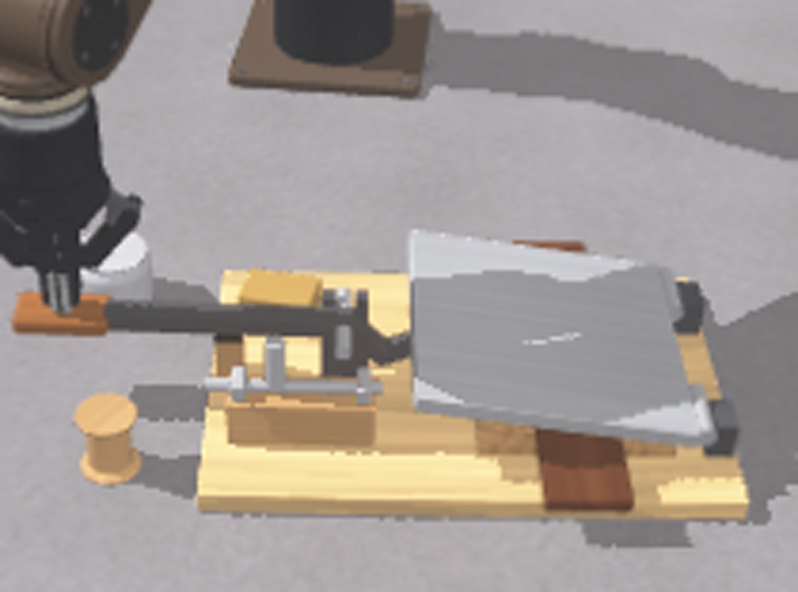

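>>> send_rows --pt "0 0 -0.01 0" --pt "0 0 -0.02 0" --pt "0 0 -0.02 0"

```text
time: 9.45
eef_pos: [0.5682, -0.1304, 0.0933]
tcp_rot: [-0.055, 0.999, -0.002, 0.003]
contact_force: [-2.5, 0.2, 10.6]
opening: -0.001
```

>>> send_rows --pt "0 0 -0.01 0" --pt "0 0 -0.02 0" --pt "0 0 -0.02 0"

```text
time: 9.82
eef_pos: [0.5685, -0.1304, 0.0917]
tcp_rot: [-0.055, 0.998, -0.001, 0.002]
contact_force: [-13.0, 3.9, 30.1]
opening: 0.001
```

>>> send_rows --pt "-0.005 0 0.003 0" --pt "-0.008 0 0.004 0" --pt "-0.008 0 0.004 0"

```text
time: 10.2
eef_pos: [0.5682, -0.1304, 0.092]
tcp_rot: [-0.054, 0.999, -0.002, 0.005]
contact_force: [-3.8, 4.0, 21.2]
opening: -0.003
```

```bash
python3 - <<'E'
from h import *
from plant import monitor
s=monitor.get_state(); print(s["time"],press(s["eef_pos"]),s["contact_force"])
for n in("wrist","scene","top"):
    im=imaging.read_camera(n)[:,:,::-1]
    if n=="scene": im=cv2.resize(im[130:290,180:390],None,fx=3.8,fy=3.7,interpolation=cv2.INTER_CUBIC)
    cv2.imwrite(f"pics/{n}8.png",im)
s=monitor.get_state(); print(s["time"],press(s["eef_pos"]),s["contact_force"])
E
```

```text
10.2 [ 0.00167579 -0.20656089  0.09196725] [-3.82671805  4.0224748  21.22989811]
10.35 [ 0.00166465 -0.20660612  0.0919699 ] [-2.1881194   3.19184247 20.9591751 ]
```

View pics/wrist8.png

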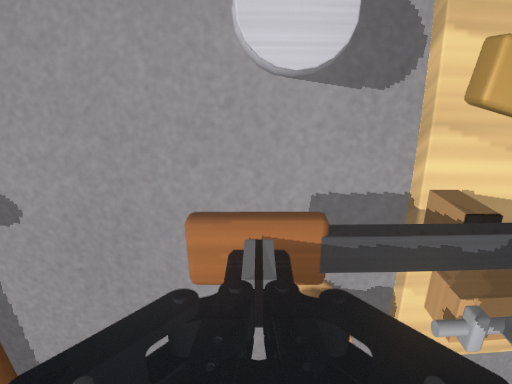

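View pics/scene8.png

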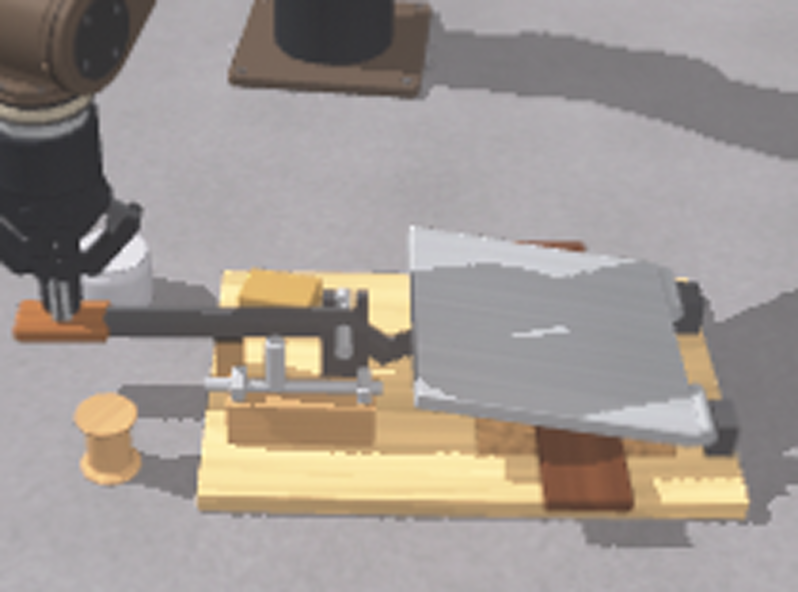

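View pics/top8.png

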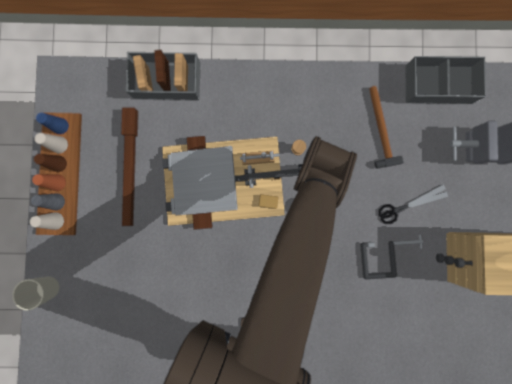

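```bash
python3 - <<'E'
from plant import workorder, monitor
print(workorder.sign_off()); s=monitor.get_state(); print(s["time"],s["eef_pos"],s["contact_force"])
E
```

```text
the job is handed in; nothing more can be done
None
the job is handed in; nothing more can be done
```

The bolt is fully back and the lever is held down on its stop with the plate raised, so you can draw the rail out. I handed the job in at about 10.4 s.

- **Bolt:** I pushed the knob back with the closed fingertips until it stopped moving and the push force rose from about 3 to 18 N. A wrist picture taken afterwards put the knob within about 1 pixel of where 40 mm of travel should be, and the bolt's end was clear of the plate.
- **Lever:** I pressed the paddle down along its arc. At the bottom the fingertips stood at about 75 mm above the table, as expected on the stop, and the force rose from about 10 to 30 N with almost no more travel. I then eased off and finished holding it with about 21 N. The last pictures show the arm level, the pin still in its cradle and the plate's free edge lifted.
- **Sideways force:** At the hardest press there was about 13 N sideways on the fingers. Shifting the fingers a little sideways as I eased off brought it down to 2–4 N.
- **Other things on the table:** In the last pictures I saw nothing else moved. The arm hid part of the top view at the end, so the tin and spool were checked only in the scene view. The hand went over the plate but not onto it.

No check failed. I have no reading from after the hand-in, because the robot's state was no longer available then.

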